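# Mount the book easel on its ball base

## Task

Fit the loose wire book easel onto the ball mount on the stall's desk: with the latch lever still up, lower the easel's socket over the steel ball with its bar between the two cheeks, and keep hold of it until its underside sits flat on the plinth. Then press the red latch lever fully down and let go, leaving the easel seated. Do not shift the phone or the two piles of books.

Things in the scene. Friction and masses are not known exactly. Their poses are not given: they have to be found in the camera images.
- mount: Ball mount fixed to the desk: dark steel plinth 192 x 84 x 15 mm, a steel ball (diameter 32 mm) on a short neck, two aluminium cheeks. Origin on the ball's vertical axis at the plinth's underside (desk level); z up; x runs along the plinth from the ball towards the cheeks. Plinth from x = -55 to +137 mm, its top at z = 15 mm.
- ball (a point): Centre of the mount's steel ball, 37.5 mm above the desk (22.5 mm above the plinth's top; the ball's top is 38.5 mm above the plinth's top).
- rest (a point): Point on the plinth's top midway between the two cheeks, at x = 112 mm in the mount's frame. The cheeks are 18 mm tall, at x = 99 to 125 mm, with a 40 mm gap between them (y = -20 to +20 mm).
- easel: Loose book easel, 200 mm long, 0.4 to 0.6 kg, upright on the desk: grey round socket cup, then a bar 30 mm wide, 36 mm tall (x = 25 to 150 mm), then a dark wire book rest (x = 127 to 175 mm, 78 mm wide, 128 mm tall). Origin on the socket's axis at the flat underside; z up; x from socket to wire rest. Seated, its origin is on the ball's axis at the plinth's top, its x along the mount's x.
- socket (a point): Centre of the seat inside the socket cup (outer diameter 56 mm, 46 mm tall; bore 35 mm wide, 40 mm deep, open below), on its axis, 22.5 mm above the easel's underside; coincides with point ball when seated.
- grip (a point): Middle of the blue band on the bar (x = 50 to 86 mm), at x = 68 mm in the easel's frame, 25 mm above its underside, 11 mm below the bar's top, near the centre of mass: the place to grasp, fingers closing along the easel's y across 30 mm.
- bar_end (a point): Point on the underside of the easel's bar, at x = 112 mm in the easel's frame; coincides with point rest when seated.
- lever_pivot (a point): Hinge of the red latch lever on top of the socket: at x = 22 mm, y = 0, z = 54 mm in the easel's frame; hinge line along the easel's y. The lever is 70 mm from hinge to tip, 20 mm wide, 10 mm thick, and points over the socket towards the easel's -x.
- lever (a joint): Red latch lever. 0 = up (sloping 0.8 rad above level), 0.8 = fully down (level, upper face 59 mm above the easel's underside). Stiff (4 to 7 N downwards, 30 to 45 mm from the hinge); stays where it is left. Press it from above about 32 mm from the hinge: over the socket, 10 mm to the -x side of its axis.
- phone: Black phone lying on the desk, 150 x 74 x 9 mm; origin at the centre of its underside. Leave alone.
- novels: Pile of three black books, 140 x 210 mm, 72 mm tall, towards the robot's right; origin at the centre of its underside. Leave alone.
- booklets: Pile of five thin red books, 120 x 170 mm, 35 mm tall, towards the robot's left; origin at the centre of its underside. Leave alone.
Mind the look-alikes: they are no part of the job. Of the things that look like the mount, take the one that is farthest to the robot's left at the start. Leave any yellow look-alike of the easel alone.

How it is judged:
On the way, in this order (a step that is already met when the one before it is completed fails the run):
1. the easel is seated flat on the mount, ball in socket and bar between the cheeks, still held in the fingers, with the lever still up (below 0.4 rad) (distance between socket and ball below 0.005 m and horizontal distance between bar_end and rest below 0.012 m and angle between easel's own z axis and vertical below 0.06 rad and value of joint lever below 0.4 rad and contact force between the fingers and easel above 0.5 N), for 0.1 s.
2. the lever is pressed fully down with the easel seated (value of joint lever above 0.72 rad and distance between socket and ball below 0.005 m), for 0.1 s.
At the end, for the whole second after the job is handed in: The easel sits at rest on the mount: socket centre within 5 mm of the ball's centre, the bar's point within 12 mm (level) of the rest point between the cheeks, upright within 0.06 rad, the lever at more than 0.72 of 0.8 rad, and the easel released (all of step 2 and horizontal distance between bar_end and rest below 0.012 m and angle between easel's own z axis and vertical below 0.06 rad and linear speed of easel below 0.02 m/s and contact force between the fingers and easel below 0.1 N); the robot touches nothing.
It fails at once if the phone is shifted by more than 20 mm (distance of phone from where it was at the start of the episode above 0.02 m).
It fails at once if the black books are shifted by more than 20 mm (distance of novels from where it was at the start of the episode above 0.02 m).
It fails at once if the red books are shifted by more than 20 mm (distance of booklets from where it was at the start of the episode above 0.02 m).
It also fails if it takes over 51 s, if anything falls off the work surface, if the arm or the gripper's body presses on something with over 40 N, if the wrist force passes 120 N, or if a joint passes its speed limit or range.

## Robot

A 7-joint arm with a two-finger parallel gripper is mounted at the origin on the work surface. World frame = base frame: x ahead of the robot, y to its left, z up, the work surface at z = 0. Lengths are in m, angles in rad, forces in N, time in s.
With the tool pointing down it reaches from about 0.425 to 0.8 m from the base axis. Payload 8.3 kg.
Tool frame: the origin (TCP) lies between the finger pads; the fingertips stand 8 mm ahead of it and the grasp point (between the pads) lies 11 mm behind it; z points along the fingers, y is the line along which they close (so a half turn about z gives the same grasp; the last joint's range is limited). The gripper opens to 85 mm and grips with 20 to 120 N. Pads are 22 mm wide; open, the fingers measure 114 mm over their backs; the gripper's body (76 mm by 85 mm) begins 54 mm behind the grasp point. The pads swing forward as they close: fully open they stand 13 mm farther back than shut.
Start: joints at [-1.343, 0.383, 0.016, 1.37, -0.006, 1.388, -0.046], TCP at [0.179, 0.599, 0.239] pointing down, gripper open.
Joint ranges: [-2.95, 2.95], [-0.25, 2.06], [-1.52, 1.56], [0.18, 2.33], [-1.44, 4.58], [0.02, 2.06], [-3.01, 3.01]. Speed limits (rad/s): [2.39, 2.39, 3.01, 3.01, 3.14, 3.14, 3.14].

## Interface

Orientations are given as a unit quaternion [x, y, z, w].
In Python, from cell import observe, capture, sign_off, recognise, regions_of gives the robot as it stands.
- The arm moves only by the shell command python3 -m inch 'ROWS' [FORCE]. ROWS is JSON, a list of rows, each a list of 7 numbers: the closure, from 0 (fully open) to 1 (shut), then the shift along the tool's x, y, z in m, then the turn, a rotation vector about the tool's x, y, z in rad. In form: [[jaw, tx, ty, tz, rx, ry, rz], ...]. A call has 1 to 8 rows; each row shifts and turns the commanded pose from where the row before left it, along the tool's axes as they then stand; what a row does not reach is not made up. A row lasts 1/8 s, in which the tool goes at most 62.5 mm and 10.7 degrees, less where a joint would pass 70% of its speed; a pose out of reach is approached as far as the arm can. A call is refused whole if a number of a shift passes 0.0625 or a number of a turn 0.188, either way. A call with a gripper value outside its range is refused whole. The fingers move at their own pace and stop on an object; FORCE is the grip in N (left out, the last holds). Time passes only in rows, so rows that do not move let the fingers close. It gives the time, the measured TCP pose, the force, the opening and the grip force at its end, in the units of the state.
- observe(): the state, without advancing time (a new reading comes with each control period).
- capture(name): name is "scene" or "top" or "wrist"; returns a dict with "image" (420x560x3 uint8, red, green, blue), "fx", "fy", "cx", "cy" (pixels), "D" ([k1, k2, p1, p2, k3] as OpenCV has them; the pictures are not rectified), "R" (3x3) and "t" (3): a world point X has camera coordinates R X + t. Camera axes: x right, y down, z forward; pixel columns grow to the right and rows downward; lengths in m; the calibration is good to about 2 mm. A picture is of the moment at which its call begins. There is no depth.
- sign_off(): hands the job in; it is judged then, once.
Trained networks look in the newest picture that a camera, given by its name, has taken for a name from the list of things; names that differ only in an ending like _2 or _b are one class to them, and where a whole thing is asked for, a point or a joint stands for the part that bears it (a point fixed in the world has none). Each returns a list of dicts, best first, with "score" (0 to 1); they miss things now and then, are a little off and sometimes report something else, mostly with a low value. They report only what shows in the picture. A call takes as long as a camera call. They do not tell look-alikes from the thing itself.
- recognise(camera, thing): "at" ([x, y, z] in m, in world coordinates, good to about 4 mm: the middle of the surface that is visible of it).
- regions_of(camera, thing): "region" (420x560 bool, what is visible of it).
The state is a dict: "time": time; "joint_positions": joint angles; "dq": joint speeds; "tau": joint torques, N m; "tcp_pos": TCP position; "tool_rot": TCP orientation; "wrist_force": force on the tool from outside, world axes, zero at the start; "torque": the same for the moment, N m; "opening": opening from 0.0 (shut) to 1.0 (fully open); "finger_force": force on a finger pad.
Only numpy, scipy, OpenCV 4.12 (cv2) and the standard library are available. Lean on these libraries where they do the work, as an engineer would, in place of code of your own. Each camera call takes 0.05 s, during which the arm holds its last target. There are 200 camera calls.

## Working session

There is one attempt and no reset: what is moved stays moved. The work goes in short steps, Python scripts to look and compute and a shell command to move; the robot and the scene stay as the last step left them, time stands still between calls to the robot, and variables do not carry over. Pictures are saved under pics/ and viewed, at most 10 in all, crops included, and the job is handed in when it is done.

```bash
mkdir -p pics; ls
python3 - <<'E'
from cell import *
import cv2,numpy as np
s=observe();print({k:np.round(v,3) for k,v in s.items()})
ims=[]
for c in ("scene","top"):
    d=capture(c);cv2.imwrite(f'pics/{c}0.png',d["image"][:,:,::-1])
    print(c,d['fx'],d['cx'],d['cy'],np.round(d['D'],3),np.round(-d['R'].T@d['t'],3))
    for n in ["mount","ball","easel","socket","grip","lever","phone","novels","booklets"]:
        print(n,[(np.round(r['at'],3).tolist(),round(r['score'],2)) for r in recognise(c,n)])
E
```

```text
pics
{'time': np.float64(0.0), 'joint_positions': array([-1.343,  0.384,  0.016,  1.371, -0.006,  1.388, -0.047]), 'dq': array([ 0.   , -0.   , -0.   , -0.001,  0.001,  0.001, -0.001]), 'tau': array([ 1.0000e-03, -6.2760e+01,  8.4400e-01, -3.7183e+01,  1.6000e-02,
        1.4000e-02, -0.0000e+00]), 'tcp_pos': array([0.179, 0.598, 0.238]), 'tool_rot': array([ 0.145,  0.989, -0.001, -0.   ]), 'wrist_force': array([-0.648,  0.388,  0.01 ]), 'torque': array([-0.018, -0.013,  0.083]), 'finger_force': np.float64(0.0), 'opening': np.float64(1.004)}
scene 511.52409173771383 285.5963632032936 203.28148489421733 [0.067 0.    0.    0.    0.   ] [ 1.302 -0.732  1.496]
mount [([0.638, 0.018, 0.01], 0.98), ([0.621, 0.223, 0.012], 0.72)]
ball [([0.639, 0.02, 0.014], 0.82)]
easel [([0.606, -0.209, 0.036], 0.84), ([0.363, -0.24, 0.041], 0.82)]
socket [([0.362, -0.245, 0.037], 0.72), ([0.609, -0.207, 0.034], 0.7)]
grip [([0.603, -0.209, 0.034], 0.73), ([0.362, -0.239, 0.032], 0.64)]
lever [([0.411, -0.285, 0.102], 0.59), ([0.534, -0.197, 0.078], 0.55)]
phone [([0.378, -0.008, 0.007], 0.61)]
novels [([0.557, -0.529, 0.072], 0.95)]
booklets [([0.502, 0.491, 0.034], 0.8)]
top 457.7130562597965 282.8830591868301 206.72295825864975 [-0.099  0.     0.     0.     0.   ] [ 0.32  -0.016  1.605]
mount [([0.632, 0.024, 0.016], 0.86), ([0.611, 0.226, 0.014], 0.73)]
ball [([0.633, 0.028, 0.013], 0.64), ([0.612, 0.222, 0.02], 0.6)]
easel [([0.353, -0.234, 0.034], 0.71), ([0.606, -0.199, 0.036], 0.57)]
socket [([0.354, -0.236, 0.034], 0.88)]
grip [([0.352, -0.235, 0.038], 0.76), ([0.601, -0.198, 0.035], 0.75), ([0.612, 0.233, 0.014], 0.56)]
lever [([0.399, -0.285, 0.089], 0.57), ([0.527, -0.194, 0.09], 0.42)]
phone [([0.371, -0.005, 0.006], 0.73), ([0.493, 0.503, 0.035], 0.7)]
novels [([0.538, -0.515, 0.074], 0.75), ([0.529, -0.196, 0.089], 0.66)]
booklets [([0.494, 0.503, 0.036], 0.58), ([0.533, -0.199, 0.085], 0.29)]
```

View pics/scene0.png

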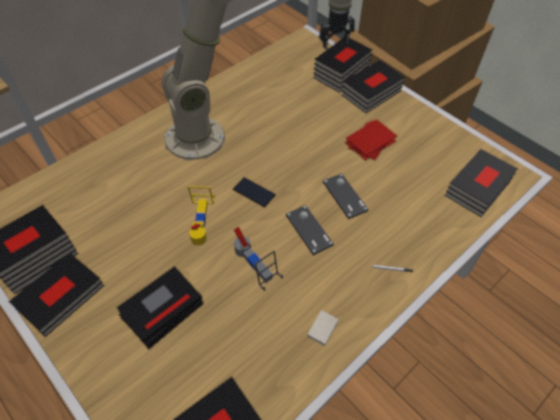

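View pics/top0.png

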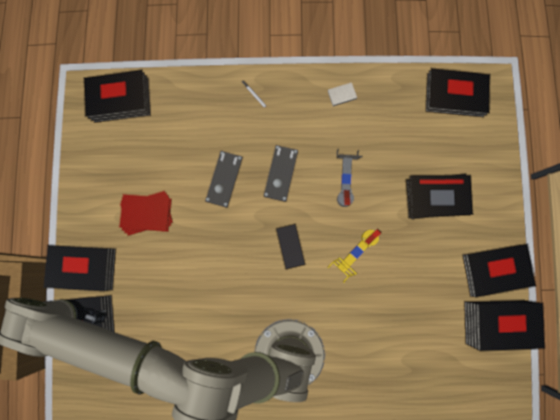

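The grey easel is at top-image (346,181): socket at (346,199), wire rest at (348,156). The leftmost mount is at (224,179), with its ball at (219,189) and cheeks at the far end (230,157). The yellow look-alike is at (358,250). Next I'll measure both poses.

```bash
cat > h.py <<'E'
import numpy as np,cv2
from cell import *
from scipy.spatial.transform import Rotation as Ro
def K(d): return np.array([[d['fx'],0,d['cx']],[0,d['fy'],d['cy']],[0,0,1.]])
def back(d,px,z):
    u=cv2.undistortPoints(np.array(px,float).reshape(-1,1,2),K(d),np.array(d['D'])).reshape(-1,2)
    r=np.c_[u,np.ones(len(u))]@d['R']; c=-d['R'].T@d['t']
    return (c+r*((z-c[2])/r[:,2])[:,None])[:,:2]
def proj(d,X):
    return cv2.projectPoints(np.array(X,float).reshape(-1,3),cv2.Rodrigues(np.array(d['R']))[0],np.array(d['t']),K(d),np.array(d['D']))[0].reshape(-1,2)
def delta(target,yaw=None):
    """tool-frame shift to world target, and rz to bring tool y to easel-y of heading yaw"""
    s=observe();R=Ro.from_quat(s['tool_rot'])
    M=R.as_matrix();h=np.arctan2(-M[0,1],M[1,1])
    print('tcp',np.round(s['tcp_pos'],4),'head',round(h,3),'tilt',np.round(M[:2,2],4),'shift',np.round(R.inv().apply(np.array(target)-s['tcp_pos']),4),'rz',None if yaw is None else round(-(yaw-h),3))
def rect(d,mask,z):
    cs=max(cv2.findContours(mask.astype(np.uint8),0,1)[0],key=cv2.contourArea).reshape(-1,2)
    (c,s,a)=r=cv2.minAreaRect((back(d,cs,z)*1000).astype(np.float32))
    return np.round(c,1),np.round(s,1),np.round(a,2)
def blue(im,lo=(100,120,50),hi=(130,255,255)):
    return cv2.inRange(cv2.cvtColor(im,cv2.COLOR_RGB2HSV),lo,hi)>0
E
python3 - <<'E'
from h import *
for c in ("top","scene"):
    d=capture(c);im=d['image']
    print(c,'mounts')
    for r in regions_of(c,"mount"): print(rect(d,r['region'],.013),round(r['score'],2))
    for n in ("easel",):
      for r in regions_of(c,n):
        ys,xs=np.nonzero(r['region']);m=r['region']&blue(im);y2,x2=np.nonzero(m)
        print(n,round(r['score'],2),xs.mean(),ys.mean(),'blue',m.sum(),back(d,[[x2.mean(),y2.mean()]],.033) if m.sum() else '')
    l=[(np.round(r['at'],3),round(r['score'],2)) for r in recognise(c,'ball')];print('ball',l)
delta([.6,-.2,.3],0)
E
```

```text
top mounts
(array([613. , 229.4]), array([ 86.6, 196.6]), np.float64(73.92)) 0.97
(array([631.4,  29.6]), array([ 89.9, 196.7]), np.float64(77.03)) 0.89
easel 0.64 345.90529695024077 179.04975922953452 blue 69 [[ 0.60354288 -0.20030412]]
easel 0.55 357.40677966101697 251.26129943502823 blue 62 [[ 0.34952835 -0.22990076]]
easel 0.51 346.42857142857144 197.07792207792207 blue 0 
ball [(array([0.612, 0.225, 0.017]), 0.68), (array([0.632, 0.025, 0.014]), 0.65), (array([ 0.538, -0.511,  0.072]), 0.52)]
scene mounts
(array([616.4, 226.2]), array([ 87.9, 195.5]), np.float64(73.68)) 0.76
easel 0.72 199.08976377952757 220.15748031496062 blue 49 [[ 0.34953092 -0.22824623]]
easel 0.71 251.61992136304062 257.11795543905635 blue 86 [[ 0.60335371 -0.20523638]]
ball [(array([0.623, 0.219, 0.015]), 0.88), (array([0.636, 0.02 , 0.018]), 0.85)]
tcp [0.1792 0.5987 0.2393] head -0.291 tilt [-0.0001 -0.0001] shift [-0.6322 -0.6446 -0.0607] rz -0.291
```

```bash
python3 -m inch '[[0,-0.055,-0.0225,-0.0075,0,0,0],[0,-0.055,-0.0225,-0.0075,0,0,0],[0,-0.055,-0.0225,-0.0075,0,0,0],[0,-0.055,-0.0225,-0.0075,0,0,0],[0,-0.055,-0.0225,-0.0075,0,0,0],[0,-0.055,-0.0225,-0.0075,0,0,0],[0,-0.055,-0.0225,-0.0075,0,0,0],[0,-0.055,-0.0225,-0.0075,0,0,0]]' 40
python3 -m inch '[[0,-0.022,-0.057,0,0,0,0],[0,-0.022,-0.057,0,0,0,0],[0,-0.022,-0.057,0,0,0,0],[0,-0.022,-0.057,0,0,0,0],[0,-0.022,-0.057,0,0,0,0],[0,-0.022,-0.057,0,0,0,0],[0,-0.022,-0.057,0,0,0,0],[0,-0.022,-0.057,0,0,0,0]]'
python3 -m inch '[[0,0,0,0,0,0,-0.12],[0,0,0,0,0,0,-0.12],[0,0,0,0,0,0,0],[0,0,0,0,0,0,0]]'
python3 - <<'E'
from h import *
d=capture("wrist");cv2.imwrite('pics/w1.png',d['image'][:,:,::-1])
delta([.6,-.2,.2],-.05); print(-d['R'].T@d['t'])
m=blue(d['image']);print(rect(d,m,.036),m.sum())
for n in ("easel","socket","lever","grip"):
  for r in regions_of("wrist",n): print(n,round(r['score'],2),rect(d,r['region'],.036))
E
```

```text
time: 2.4
tcp_pos: [0.5503, 0.299, 0.2998]
tool_rot: [0.145, 0.989, 0.0, 0.0]
wrist_force: [-0.8, 0.5, -0.8]
opening: 1.003
finger_force: 0.0
time: 3.4
tcp_pos: [0.587, -0.1888, 0.2996]
tool_rot: [0.145, 0.99, 0.0, 0.0]
wrist_force: [1.1, 0.4, 0.2]
opening: 0.999
finger_force: 0.0
time: 3.9
tcp_pos: [0.587, -0.1869, 0.2993]
tool_rot: [0.027, 1.0, 0.0, 0.0]
wrist_force: [-0.4, 0.0, -0.7]
opening: 1.001
finger_force: 0.0
tcp [ 0.587  -0.1869  0.2993] head -0.053 tilt [-0.  0.] shift [-0.0137 -0.0124  0.0993] rz -0.003
[ 0.51446952 -0.1826987   0.43445069]
(array([ 603.7, -204. ]), array([29. , 35.4]), np.float64(85.74)) 701
easel 0.89 (array([ 608.6, -205.9]), array([ 97.7, 213.8]), np.float64(84.08))
easel 0.8 (array([ 411. , -289.6]), array([86.3, 38.3]), np.float64(85.42))
easel 0.52 (array([ 532.3, -200.1]), array([23.8, 62.7]), np.float64(86.8))
socket 0.84 (array([ 411.5, -289.2]), array([87.4, 39.3]), np.float64(85.43))
socket 0.57 (array([ 608.7, -203.5]), array([ 96.7, 212.5]), np.float64(82.47))
lever 0.98 (array([ 533.4, -199.6]), array([24.9, 62.8]), np.float64(86.84))
lever 0.61 (array([ 399. , -307.5]), array([48.9, 17.1]), np.float64(85.14))
grip 0.77 (array([ 607.9, -207.9]), array([ 99.4, 212.6]), np.float64(84.98))
grip 0.59 (array([ 412. , -289.7]), array([88.4, 40.3]), np.float64(85.42))
grip 0.52 (array([645.6, 150.7]), array([102.3,  40.9]), np.float64(10.69))
```

View pics/w1.png

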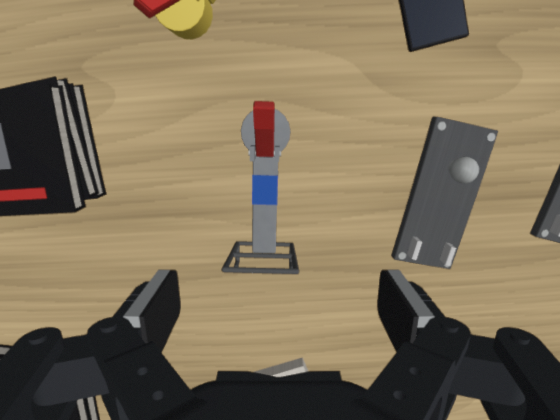

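```bash
python3 -m inch '[[0,-0.0027,0.061,0,0,0,0],[0,-0.0027,0.061,0,0,0,0],[0,-0.0027,0.061,0,0,0,0],[0,-0.0027,0.061,0,0,0,0],[0,-0.0027,0.061,0,0,0,0],[0,-0.0027,0.061,0,0,0,0.114],[0,-0.0027,0.061,0,0,0,0.114],[0,0,0,0,0,0,0]]'
python3 -m inch '[[0,0,0,0,0,0,0],[0,0,0,0,0,0,0]]'
python3 - <<'E'
from h import *
d=capture("wrist");cv2.imwrite('pics/w2.png',d['image'][:,:,::-1])
delta([.6,.2,.2],-.05)
for r in regions_of("wrist","mount"): print(round(r['score'],2),rect(d,r['region'],.014))
g=cv2.cvtColor(d['image'],cv2.COLOR_RGB2GRAY);p=proj(d,[.5755,.2389,.0375])[0];print(p)
x,y=np.round(p).astype(int);c=g[y-30:y+30,x-30:x+30]
o=cv2.HoughCircles(cv2.resize(c,None,fx=4,fy=4,interpolation=2),3,1,200,param1=100,param2=15,minRadius=30,maxRadius=90)
print(o, None if o is None else [ (q[:2]/4+[x-30,y-30], back(d,[q[:2]/4+[x-30,y-30]],.0375)) for q in o[0]])
cv2.imwrite('pics/w2c.png',cv2.resize(d['image'][max(y-60,0):y+220,max(x-140,0):x+140,::-1],None,fx=2,fy=2))
E
```

```text
time: 5.15
tcp_pos: [0.6328, 0.2451, 0.2971]
tool_rot: [0.135, 0.991, 0.001, -0.002]
wrist_force: [0.8, -1.2, 0.2]
opening: 1.0
finger_force: 0.0
time: 5.4
tcp_pos: [0.6348, 0.2353, 0.2998]
tool_rot: [0.14, 0.99, -0.0, 0.0]
wrist_force: [0.0, -1.6, 0.3]
opening: 0.999
finger_force: 0.0
tcp [0.6348 0.2353 0.2999] head -0.281 tilt [ 0.0009 -0.0003] shift [ 0.0237 -0.0436  0.0999] rz -0.231
0.87 (array([612.8, 228.7]), array([ 84.2, 191.9]), np.float64(73.81))
0.86 (array([630.4,  28.9]), array([ 89.8, 193.7]), np.float64(76.66))
[266.36840929 124.94076095]
None None
```

View pics/w2.png

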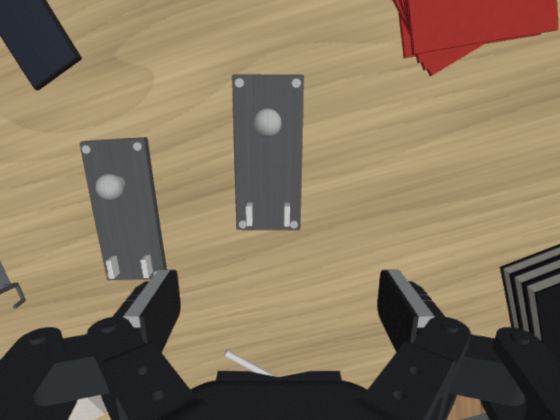

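Run:
```python
from h import *
d=capture("wrist");delta([.6,.2,.2],-.05)
g=cv2.cvtColor(d['image'],cv2.COLOR_RGB2GRAY);hsv=cv2.cvtColor(d['image'],cv2.COLOR_RGB2HSV)
sub=g[100:145,245:292];m=(sub>105).astype(np.uint8)
n,l,st,ce=cv2.connectedComponentsWithStats(m);k=1+np.argmax(st[1:,4])
cs=max(cv2.findContours((l==k).astype(np.uint8),0,1)[0],key=cv2.contourArea)
(c,r)=cv2.minEnclosingCircle(cs);p=np.array(c)+[245,100];print('ball px',p,r,ce[k]+[245,100],st[k],back(d,[p],.0375))
for r in regions_of("wrist","mount")[:1]+regions_of("wrist","ball")[:2]: print(round(r['score'],2),rect(d,r['region'],.0145),rect(d,r['region'],.0375))
print(g[122,240:300],g[95:150,268])
```

```text
tcp [0.6347 0.2358 0.2999] head -0.281 tilt [0.0007 0.0001] shift [ 0.0234 -0.0441  0.0999] rz -0.231
ball px [268.  121.5] 14.009025573730469 [267.60568384 121.54706927] [  9   9  27  27 563] [[0.57229662 0.24214164]]
0.95 (array([612.5, 228.5]), array([ 85.3, 191.8]), np.float64(73.9)) (array([609.9, 230. ]), array([ 80.6, 181.4]), np.float64(73.9))
0.61 (array([631.4,  29.1]), array([ 89.2, 194.3]), np.float64(76.82)) (array([627.7,  41.5]), array([ 84.3, 183.7]), np.float64(76.82))
0.57 (array([612.8, 229.2]), array([ 85.2, 191.8]), np.float64(73.85)) (array([610.1, 230.7]), array([ 80.5, 181.3]), np.float64(73.85))
[ 83  82  84  86  86  85  86  88  87  84  85  87  88  99 106 113 121 132
 139 145 153 159 161 168 172 173 171 172 173 176 177 174 173 175 176 173
 173 171 166 159 140 100  87  84  84  85  85  86  88  88  86  86  86  85
  84  84  85  85  86  87] [ 87  87  87  87  86  86  87  86  87  86  87  87  87 100 133 153 161 166
 170 171 171 171 172 172 172 172 172 173 173 171 169 165 161 156 151 146
 140 133 124 114 101  87  80  85  86  86  86  84  83  86  86  85  84  85
  86]
```

```bash
python3 -m inch '[[0,-0.0115,-0.0539,0,0,0,0],[0,-0.0115,-0.0539,0,0,0,0],[0,-0.0115,-0.0539,0,0,0,0],[0,-0.0115,-0.0539,0,0,0,0],[0,-0.0115,-0.0539,0,0,0,0],[0,-0.0115,-0.0539,0,0,0,0],[0,-0.0115,-0.0539,0,0,0,0],[0,-0.0115,-0.0539,0,0,0,0]]'
python3 -m inch '[[0,0,0,0.04,0,0,-0.105],[0,0,0,0.05,0,0,-0.106],[0,0,0,0.05,0,0,0],[0,0,0,0,0,0,0],[0,0,0,0,0,0,0]]'
python3 - <<'E'
from h import *
d=capture("wrist");m=blue(d['image']);print(rect(d,m,.036),m.sum())
r=regions_of("wrist","lever")[:2];print([(round(q['score'],2),rect(d,q['region'],.08)) for q in r])
delta([.6037,-.204,.016],-.07)
E
```

```text
time: 6.65
tcp_pos: [0.6037, -0.2044, 0.2997]
tool_rot: [0.139, 0.99, 0.0, 0.0]
wrist_force: [0.4, -0.7, 0.3]
opening: 0.999
finger_force: 0.0
time: 7.28
tcp_pos: [0.6051, -0.2032, 0.1616]
tool_rot: [0.034, 0.999, -0.0, 0.001]
wrist_force: [0.3, 0.1, 0.9]
opening: 0.998
finger_force: 0.0
(array([ 604. , -204.1]), array([29.7, 35.4]), np.float64(86.11)) 1641
[(0.81, (array([ 530. , -197.4]), array([23.3, 57.4]), np.float64(86.13)))]
tcp [ 0.6057 -0.2033  0.1624] head -0.068 tilt [ 0.0045 -0.0013] shift [ 0.0026 -0.0007  0.1464] rz 0.002
```

```bash
python3 -m inch '[[0,0.001,-0.0007,0.05,0,0,0],[0,0,0,0.05,0,0,0],[0,0,0,0.03,0,0,0],[0,0,0,0.0165,0,0,0],[0,0,0,0,0,0,0],[0,0,0,0,0,0,0]]'
python3 - <<'E'
from h import *
delta([.6038,-.204,.016],-.07)
E
```

```text
time: 8.12
tcp_pos: [0.6045, -0.2038, 0.0149]
tool_rot: [0.034, 0.999, -0.0, 0.002]
wrist_force: [-1.0, -0.1, 0.5]
opening: 0.998
finger_force: 0.0
tcp [ 0.6045 -0.2038  0.0149] head -0.068 tilt [ 0.003  -0.0009] shift [ 0.0007 -0.0003 -0.0011] rz 0.002
```

```bash
python3 -m inch '[[1,0,0,0,0,0,0],[1,0,0,0,0,0,0],[1,0,0,0,0,0,0],[1,0,0,0,0,0,0],[1,0,0,0,0,0,0],[1,0,0,0,0,0,0]]' 60
python3 -m inch '[[1,0,0,-0.02,0,0,0],[1,0,0,-0.05,0,0,0],[1,0,0,-0.05,0,0,0],[1,0,0,-0.03,0,0,0],[1,0,0,0,0,0,0],[1,0,0,0,0,0,0]]'
python3 - <<'E'
from h import *
d=capture("wrist");cv2.imwrite('pics/w3.png',d['image'][:,:,::-1])
s=observe();R=Ro.from_quat(s['tool_rot']);delta([.63,.22,.2],-.282)
m=blue(d['image'])
for z in (.036,):
  zz=s['tcp_pos'][2]-.015+z
  print(rect(d,m,zz),m.sum());c=rect(d,m,zz)[0]/1000
  print('band in tool',np.round(R.inv().apply(np.r_[c,zz]-s['tcp_pos']),4))
for n in("lever","easel"):
  r=regions_of("wrist",n)[:2];print([(round(q['score'],2),rect(d,q['region'],zz+.04)) for q in r])
E
```

```text
time: 8.88
tcp_pos: [0.6036, -0.2034, 0.0134]
tool_rot: [0.034, 0.999, -0.0, 0.0]
wrist_force: [0.2, -0.2, 5.8]
opening: 0.339
finger_force: 61.4
time: 9.62
tcp_pos: [0.6022, -0.2027, 0.1611]
tool_rot: [0.034, 0.999, 0.0, -0.001]
wrist_force: [-0.2, -0.1, -4.9]
opening: 0.34
finger_force: 60.4
tcp [ 0.6019 -0.2026  0.1605] head -0.068 tilt [-0.0036  0.001 ] shift [ 0.0007  0.4236 -0.0391] rz 0.214
(array([ 604.6, -202.3]), array([31.7, 37.6]), np.float64(85.32)) 6622
band in tool [-0.0026  0.0005 -0.021 ]
[(0.56, (array([ 531.8, -196.8]), array([30.9, 47.4]), np.float64(86.22)))]
[(0.93, (array([ 553.4, -198.6]), array([40. , 90.8]), np.float64(86.22)))]
```

View pics/w3.png

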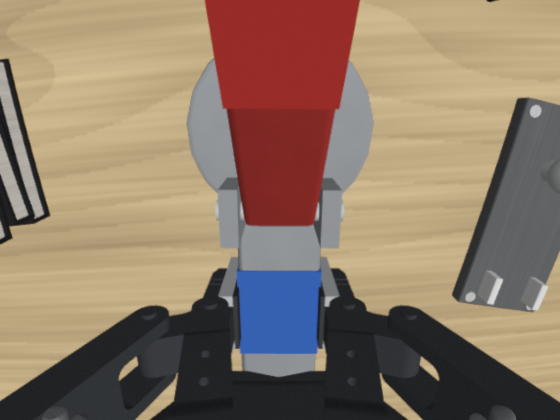

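Run:
```python
from h import *
from scipy.optimize import least_squares
d=capture("wrist");s=observe();R=Ro.from_quat(s['tool_rot'])
print('cam in tool',R.inv().apply(-d['R'].T@d['t']-s['tcp_pos']),'view dir tool',R.inv().apply(d['R'][2]),d['fx'])
hsv=cv2.cvtColor(d['image'],cv2.COLOR_RGB2HSV)
m=((hsv[...,1]<60)).astype(np.uint8)
pts=[]
for y in range(75,185,3):
    xs=np.nonzero(m[y,150:420])[0]+150; pts+= [[xs[0]-.5,y],[xs[-1]+.5,y]]
pts=np.array(pts)
for dz in (.0465,):
  z=s['tcp_pos'][2]-.0136+.046
  w=back(d,pts,z)
  f=least_squares(lambda p:np.hypot(*(w-p[:2]).T)-p[2],[*w.mean(0),.028],loss='soft_l1',f_scale=.0005)
  print('cup',f.x,np.abs(f.fun).mean(),'in tool',np.round(R.inv().apply(np.r_[f.x[:2],z]-s['tcp_pos']),4))
  w=w
delta([.6,.2,.2],-.282)
```

```text
cam in tool [ 0.07278596  0.00048818 -0.13485658] view dir tool [-0.28407503  0.00137058  0.95880107] 340.7804561966129
cup [ 0.53495984 -0.19729448  0.02739845] 0.0001229773451509981 in tool [ 0.0676  0.001  -0.0322]
tcp [ 0.6022 -0.2029  0.1609] head -0.068 tilt [-0.0032  0.0006] shift [ 0.0297  0.4018 -0.0389] rz 0.214
```

```bash
python3 -m inch '[[1,0,0.03,0,0,0,0],[1,-0.001,0.0565,0,0,0,0],[1,-0.001,0.0565,0,0,0,0],[1,-0.001,0.0565,0,0,0,0],[1,-0.001,0.0565,0,0,0,0],[1,-0.001,0.0565,0,0,0,0],[1,-0.001,0.0565,0,0,0,0],[1,-0.0005,0.0565,0,0,0,0]]'
python3 -m inch '[[1,0,0,0,0,0,0.071],[1,0,0,0,0,0,0.072],[1,0,0,0,0,0,0.071],[1,0,0,0,0,0,0],[1,0,0,0,0,0,0],[1,0,0,0,0,0,0],[1,0,0,0,0,0,0]]'
python3 - <<'E'
from h import *
delta([.6376,.2212,.1],-.282)
d=capture("scene");print(observe()['wrist_force']);y,x=200,345
cv2.imwrite('pics/s2.png',cv2.resize(d['image'][130:270,240:420,::-1],None,fx=4,fy=4,interpolation=2))
E
```

```text
time: 10.82
tcp_pos: [0.6381, 0.2225, 0.1617]
tool_rot: [0.034, 0.999, -0.0, -0.001]
wrist_force: [0.4, -1.3, -3.9]
opening: 0.344
finger_force: 60.2
time: 11.7
tcp_pos: [0.6384, 0.2208, 0.1627]
tool_rot: [0.14, 0.99, 0.0, -0.0]
wrist_force: [1.0, -0.9, -4.2]
opening: 0.344
finger_force: 60.4
tcp [0.6384 0.2208 0.1627] head -0.281 tilt [-0.0001  0.    ] shift [0.0009 0.0001 0.0627] rz 0.001
[ 1.16894954 -0.34759772 -4.48042641]
```

View pics/s2.png

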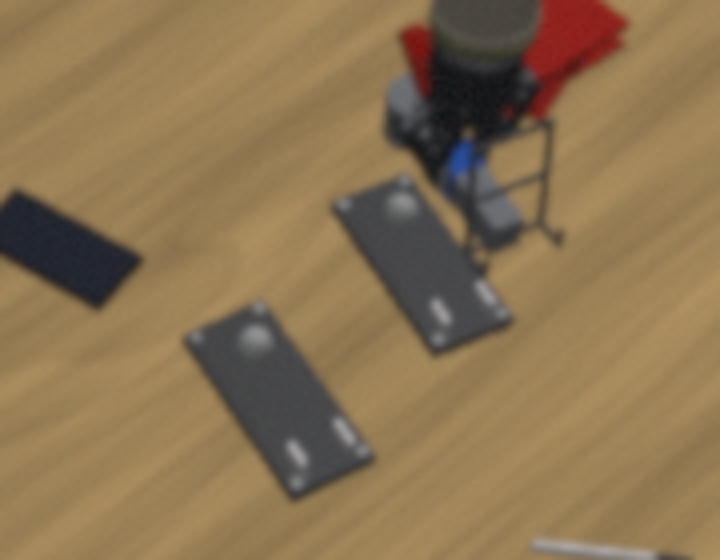

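```bash
python3 -m inch '[[1,0.0008,0,0.035,0,0,0],[1,0,0,0.035,0,0,0],[1,0,0,0.015,0,0,0],[1,0,0,0,0,0,0],[1,0,0,0,0,0,0],[1,0,0,0,0,0,0]]'
python3 - <<'E'
from h import *
delta([.6376,.2212,.0286],-.282)
d=capture("wrist");cv2.imwrite('pics/w4.png',d['image'][:,:,::-1]);print(observe()['wrist_force'])
# predicted pixels of plinth corners & ball
h=-.282;u=np.array([np.cos(h),np.sin(h)]);v=np.array([-u[1],u[0]]);b=np.array([.573,.241])
for x,y in((-55,42),(-55,-42),(137,42),(137,-42)): print(x,y,proj(d,[*(b+x/1e3*u+y/1e3*v),.015])[0].round(1))
E
```

```text
time: 12.5
tcp_pos: [0.6387, 0.2214, 0.0796]
tool_rot: [0.14, 0.99, 0.001, 0.001]
wrist_force: [-0.9, -0.4, -3.3]
opening: 0.337
finger_force: 60.3
tcp [0.6387 0.2214 0.0796] head -0.282 tilt [0.0026 0.001 ] shift [ 0.0011 -0.0006  0.051 ] rz 0.0
[ 0.43552148  0.60354637 -3.08539175]
-55 42 [357.   14.5]
-55 -42 [199.5  14.3]
137 42 [339.3 326.3]
137 -42 [217.  326.5]
```

View pics/w4.png

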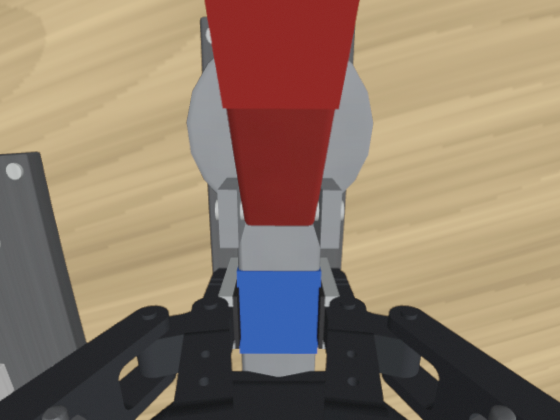

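```bash
python3 -m inch '[[1,0.0006,-0.0004,0.01,0,0,0],[1,0,0,0.006,0,0,0],[1,0,0,0.004,0,0,0],[1,0,0,0.003,0,0,0],[1,0,0,0,0,0,0],[1,0,0,0,0,0,0]]'
python3 - <<'E'
from h import *
delta([.6379,.2212,.0286],-.282);print(observe()['wrist_force'])
E
```

```text
time: 13.3
tcp_pos: [0.6371, 0.2209, 0.055]
tool_rot: [0.14, 0.99, 0.0, 0.0]
wrist_force: [-0.4, -0.7, -3.5]
opening: 0.342
finger_force: 60.4
tcp [0.6371 0.2209 0.055 ] head -0.282 tilt [0.0001 0.0001] shift [-0.0007  0.0005  0.0264] rz 0.0
[-0.44612103 -0.67527642 -3.53268526]
```

```bash
python3 -m inch '[[1,0,0,0.004,0,0,0],[1,0,0,0.004,0,0,0],[1,0,0,0.004,0,0,0],[1,0,0,0,0,0,0],[1,0,0,0,0,0,0]]'
python3 -m inch '[[1,0,0,0.004,0,0,0],[1,0,0,0.004,0,0,0],[1,0,0,0.003,0,0,0],[1,0,0,0,0,0,0],[1,0,0,0,0,0,0]]'
python3 -m inch '[[1,0,0,0.002,0,0,0],[1,0,0,0.002,0,0,0],[1,0,0,0,0,0,0],[1,0,0,0,0,0,0]]'
python3 - <<'E'
from h import *
delta([.6376,.2212,.0286],-.282)
E
```

```text
time: 13.92
tcp_pos: [0.6373, 0.2205, 0.0426]
tool_rot: [0.141, 0.99, -0.0, 0.0]
wrist_force: [4.7, -0.3, -6.0]
opening: 0.343
finger_force: 60.3
time: 14.55
tcp_pos: [0.6373, 0.2207, 0.0315]
tool_rot: [0.141, 0.99, -0.0, 0.0]
wrist_force: [5.7, -1.2, -6.0]
opening: 0.346
finger_force: 60.5
time: 15.05
tcp_pos: [0.6374, 0.2207, 0.0284]
tool_rot: [0.141, 0.99, 0.0, 0.0]
wrist_force: [3.0, -4.0, 4.7]
opening: 0.339
finger_force: 61.3
tcp [0.6374 0.2207 0.0284] head -0.282 tilt [0.0008 0.0001] shift [-0.0001  0.0005 -0.0002] rz -0.0
```

```bash
python3 -m inch '[[1,0,0,0.001,0,0,0],[1,0,0,0,0,0,0],[1,0,0,0,0,0,0],[1,0,0,0,0,0,0]]'
python3 - <<'E'
from h import *
d=capture("wrist")
d=capture("scene");cv2.imwrite('pics/s3.png',cv2.resize(d['image'][130:270,240:420,::-1],None,fx=4,fy=4,interpolation=2))
E
```

```text
time: 15.55
tcp_pos: [0.6374, 0.2207, 0.0284]
tool_rot: [0.141, 0.99, 0.0, 0.0]
wrist_force: [-2.0, -4.7, 12.3]
opening: 0.341
finger_force: 62.6
```

View pics/s3.png

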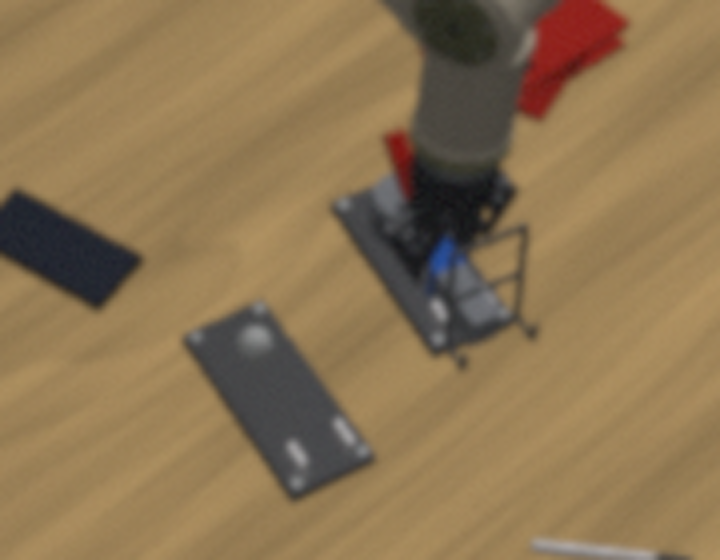

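```bash
python3 -m inch '[[0.2,0,0,-0.001,0,0,0],[0,0,0,0,0,0,0],[0,0,0,0,0,0,0],[0,0,0,0,0,0,0],[0,0,0,0,0,0,0],[0,0,0,0,0,0,0]]'
python3 -m inch '[[0,0,0,-0.02,0,0,0],[0,0,0,-0.04,0,0,0],[0,0,0,-0.04,0,0,0],[0,0,0,-0.04,0,0,0],[1,0.026,0,-0.01,0,0,0],[1,0.026,0,0,0,0,0],[1,0.026,0,0,0,0,0],[1,0,0,0,0,0,0]]'
python3 -m inch '[[1,0,0,0,0,0,0],[1,0,0,0,0,0,0],[1,0,0,0,0,0,0]]'
python3 - <<'E'
from h import *
h=-.282
delta([.6374-.078*np.cos(h),.2207-.078*np.sin(h),.13],h)
d=capture("wrist");cv2.imwrite('pics/w5.png',d['image'][:,:,::-1])
E
```

```text
time: 16.4
tcp_pos: [0.6369, 0.2208, 0.0277]
tool_rot: [0.14, 0.99, -0.0, -0.0]
wrist_force: [-0.1, 0.2, -0.6]
opening: 1.002
finger_force: 0.0
time: 17.4
tcp_pos: [0.5609, 0.244, 0.1797]
tool_rot: [0.139, 0.99, 0.001, 0.0]
wrist_force: [0.8, -0.2, 0.7]
opening: 0.142
finger_force: 0.0
time: 17.77
tcp_pos: [0.5626, 0.242, 0.1776]
tool_rot: [0.141, 0.99, -0.0, -0.0]
wrist_force: [0.2, 0.0, 0.2]
opening: 0.0
finger_force: 0.0
tcp [0.5626 0.242  0.1776] head -0.283 tilt [-0.0001 -0.0005] shift [0.0002 0.0004 0.0476] rz -0.001
```

View pics/w5.png

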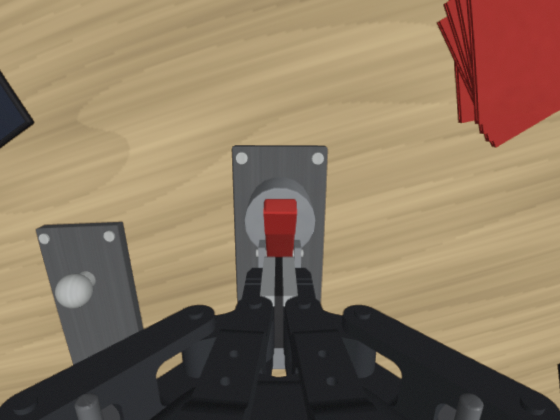

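```bash
python3 -m inch '[[1,0,0,0.025,0,0,0],[1,0,0,0.022,0,0,0],[1,0,0,0.01,0,0,0],[1,0,0,0.008,0,0,0],[1,0,0,0.008,0,0,0],[1,0,0,0.008,0,0,0],[1,0,0,0,0,0,0],[1,0,0,0,0,0,0]]'
python3 -m inch '[[1,0,0,0.006,0,0,0],[1,0,0,0.005,0,0,0],[1,0,0,0.002,0,0,0],[1,0,0,0,0,0,0],[1,0,0,0,0,0,0]]'
```

```text
time: 18.82
tcp_pos: [0.5621, 0.2425, 0.097]
tool_rot: [0.14, 0.99, -0.0, 0.0]
wrist_force: [-0.3, -0.5, 0.2]
opening: 0.001
finger_force: 0.1
time: 19.45
tcp_pos: [0.5622, 0.2425, 0.0838]
tool_rot: [0.14, 0.99, -0.0, 0.0]
wrist_force: [-0.9, 0.3, 1.1]
opening: -0.001
finger_force: 0.6
```

```bash
python3 -m inch '[[1,0,0,0.002,0,0,0],[1,0,0,0.002,0,0,0],[1,0,0,0.001,0,0,0],[1,0,0,0,0,0,0],[1,0,0,0,0,0,0]]'
```

```text
time: 20.08
tcp_pos: [0.5621, 0.2428, 0.0817]
tool_rot: [0.14, 0.99, 0.001, 0.0]
wrist_force: [-11.9, -2.3, 25.6]
opening: -0.001
finger_force: 13.0
```

```bash
python3 -m inch '[[1,0,0,-0.01,0,0,0],[1,0,0,-0.04,0,0,0],[1,0,0,-0.05,0,0,0],[1,0.05,0,-0.02,0,0,0],[1,0.04,0,0,0,0,0],[1,0,0,0,0,0,0],[1,0,0,0,0,0,0]]'
python3 - <<'E'
from h import *
d=capture("wrist");cv2.imwrite('pics/w6.png',d['image'][:,:,::-1]);print(observe()['wrist_force'])
d=capture("scene");cv2.imwrite('pics/s4.png',cv2.resize(d['image'][130:270,240:420,::-1],None,fx=4,fy=4,interpolation=2))
E
```

```text
time: 20.95
tcp_pos: [0.4761, 0.2671, 0.1988]
tool_rot: [0.141, 0.99, -0.0, 0.0]
wrist_force: [-0.3, 0.2, -0.4]
opening: 0.001
finger_force: 0.0
[-0.55106146  0.1223034  -0.2219194 ]
```

View pics/s4.png

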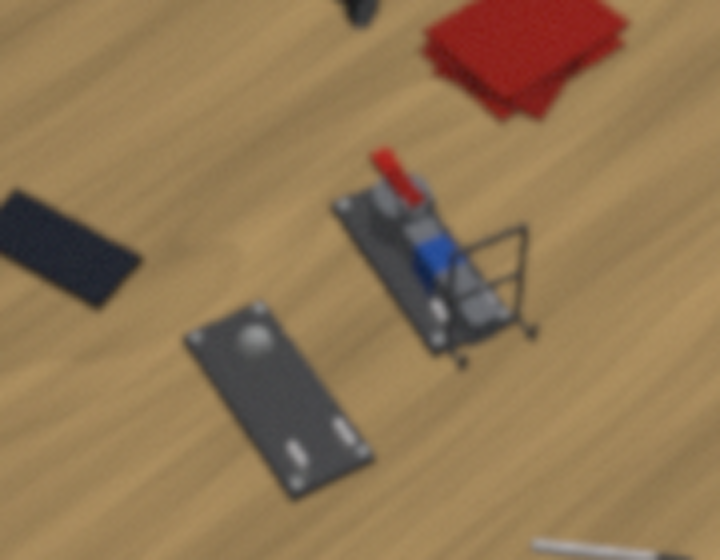

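The easel is still seated and the red lever lies along the bar, its tip at about crop (380,155), or image (335,169). I'll compare that with the predicted tip positions.

Run:
```python
from h import *
d=capture("scene");h=-.282;u=np.array([np.cos(h),np.sin(h)]);b=np.array([.573,.241])
for q in (0,.4,.7,.8):
    a=.8-q;x=.022-.07*np.cos(a);z=.069+.07*np.sin(a)
    print(q,proj(d,[*(b+x*u),z])[0].round(1))
hs=cv2.cvtColor(d['image'],cv2.COLOR_RGB2HSV)[155:190,325:355];m=(hs[...,1]>170)&((hs[...,0]<8)|(hs[...,0]>172))&(hs[...,2]>90)
y,x=np.nonzero(m);print('red top px',sorted(zip(y+155,x+325))[:4],'bottom',y.max()+155)
```

```text
0 [337.6 162.7]
0.4 [334.8 164. ]
0.7 [333.6 166.7]
0.8 [333.4 167.9]
red top px [(np.int64(167), np.int64(336)), (np.int64(168), np.int64(334)), (np.int64(168), np.int64(335)), (np.int64(168), np.int64(336))] bottom 179
```

Red starts at row 167–168, which matches a lever that is fully down (0.8), and the press ended hard against its stop. Handing in.

```bash
python3 -c "
from cell import *
print(sign_off())"
```

```text
the job is handed in; nothing more can be done
None
```

I seated the easel on the leftmost ball mount, pressed the latch lever fully down, let go, and handed the job in after about 21 s of the 51 s allowed; sign-off gave no verdict.

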